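# Strike a plaster casting frame: park the drop pin and open the gate

### The job

The plaster in the plywood casting frame has set, so open the frame up. Draw the steel drop pin straight up out of the gate's latch and hang it by its collar, upright and fully home, in the notched bracket on the same end of the frame; let go of it there, then swing the gate wide open, about square to where it stood. Leave the other things on the bench where they are.

Things in the scene. Friction and masses are not known exactly. Their poses are not given: they have to be found in the camera images.
- frame: Fixed casting frame: 250 x 215 x 18 mm base board, 18 mm plywood walls 100 mm high (top edge 118 mm above the bench), outside 200 mm long (x), 177 mm wide (y). Set plaster inside up to 78 mm above the bench, so the walls stand 40 mm clear above it. Origin at bench level under the middle, z up. The -y wall is the gate (shut: faces at y = -88 and -70 mm); latch and notched bracket are on the -x end.
- latch (a point): Top centre of the latch bore, 118 mm above the bench, at frame x = -118, y = -70 mm; axes as the frame's. Three steel eyes 36 x 30 mm stand one above the other with a 17 mm vertical bore: two on the frame (36-52 and 88-118 mm above the bench), the gate's eye between them.
- pin: Loose steel drop pin, about 0.22 kg: shank 14 mm thick, 91 mm long; above it a 34 mm collar 6 mm thick; above that a round grip 24 mm across, 40 mm high. Origin at the centre of the collar's underside, z along the pin towards the grip. At the start it stands in the latch bore, collar on the top eye, free to turn; it must rise more than 91 mm to come free.
- notch (a point): Where the pin's origin belongs when parked: top face of the 6 mm steel bracket, 118 mm above the bench, at frame x = -126, y = 30 mm; axes as the frame's. The slot is 19 mm wide, closed 10 mm to the +x side of this point; open to -x, parallel to 14 mm out, then flared to 28 mm out. The shank goes in from -x, the collar rests on top. Below it is free down to the base board.
- gate (a joint): Angle of the gate about its vertical hinge, rad: 0 shut, growing as it swings outwards (counter-clockwise from above), stop at 1.75. The pin locks it at 0. It swings easily (0.12 N m of friction) and stays where it is left.
- hinge (a point): The gate's hinge axis (vertical), here 118 mm above the bench, at frame x = 108, y = -92 mm; axes as the frame's, fixed.
- gate_top (a point): Midpoint of the gate's top edge, 118 mm above the bench, 108 mm along the gate from the hinge axis; it moves with the gate. Gate 196 mm long, 18 mm thick, 0.7 kg. Own x runs along the gate from the latch end to the hinge, own y points to its inner side (inner face 22 mm, outer face 4 mm to that side of the hinge axis).
- mug: White mug, 80 mm across, 90 mm high, standing beside the frame; bystander. Origin at its underside.
- rasp: Plaster rasp with a dark wooden handle, 200 mm long, lying in front of the frame's latch end; bystander. Origin at its underside.
- mallet: Square-headed wooden mallet, 210 mm long, 60 mm high, lying behind the frame; bystander. Origin at its underside.
- cast_frog: White plaster frog, 125 mm long, 100 mm high, at the right; bystander. Origin at its underside.
- bowl: Blue glazed bowl, 124 mm across, 55 mm high, at the right; bystander. Origin at its underside.
- tool_pot: Terracotta pot of brushes and modelling tools, 96 mm across, about 250 mm high, at the left; bystander. Origin at its underside.
- jar: Glass jar with a steel lid, 70 mm across, 95 mm high, at the left; bystander. Origin at its underside.
Mind the look-alikes: they are no part of the job. What is shaped like the pin but blue or green is not meant.

How it is judged:
By the outcome, as a careful person would: the job done as asked, in the order asked, and still so for the second after the job is handed in, with the robot touching nothing.
It also fails if it takes over 51 s, if anything falls off the work surface, if the arm or the gripper's body presses on something with over 40 N, if the wrist force passes 120 N, or if a joint passes its speed limit or range.

### The arm

A 7-joint arm with a two-finger parallel gripper is mounted at the origin on the work surface. World frame = base frame: x ahead of the robot, y to its left, z up, the work surface at z = 0. Lengths are in mm, angles in rad, forces in N, time in s.
With the tool pointing down it reaches from about 400 to 875 mm from the base axis. Payload 4.4 kg.
Tool frame: the origin (TCP) lies midway between the tips of the shut fingers; the grasp point (between the pads) lies 19 mm behind it; z points along the fingers, y is the direction in which the jaws open and shut (so a half turn about z gives the same grasp; the last joint's range is limited). The gripper opens to 85 mm and grips with 20 to 120 N. Pads are 22 mm wide; open, the fingers measure 114 mm over their backs; the gripper's body (76 mm by 85 mm) begins 54 mm behind the grasp point. The pads swing forward as they close: fully open they stand 13 mm farther back than shut.
Start: joints at [-1.236, 0.628, 0.038, 1.517, -0.027, 0.996, -0.02], TCP at [253.579, 598.511, 231.313] pointing down, gripper open.
Joint ranges: [-3.06, 3.06], [-0.37, 2.12], [-1.25, 1.32], [0.18, 2.47], [-1.1, 4.24], [0.23, 1.98], [-2.94, 2.94]. Speed limits (rad/s): [2.57, 2.57, 3.14, 3.14, 3.14, 3.14, 3.14].

### API

Orientations are given as [roll, pitch, yaw] about the fixed x, y, z axes, in that order (R = Rz(yaw) Ry(pitch) Rx(roll)).
In Python, from station import ctrl gives the robot as it stands.
- The arm moves only by the tool servo_tool, never from a script. Its arguments are lists of equal length, an entry for each row: "slide": the shift along the tool's x, y, z in cm, a list of three; "twist": the turn, a rotation vector about the tool's x, y, z in rad, a list of three; "claw": the opening in per cent of the stroke, from 0 (shut) to 100 (fully open). A call has 1 to 8 rows; each row is the pose to reach, as a shift and turn from the pose commanded when the call began, along the tool's axes at that moment; what a row does not reach only later rows make up. A row lasts 1/12 s, in which the tool goes at most 41.7 mm and 7.16 degrees, less where a joint would pass 70% of its speed; a pose out of reach is approached as far as the arm can. A call with a gripper value outside its range is refused whole. The fingers move at their own pace and stop on an object; "grip_force" is the grip in N (left out, the last holds). Time passes only in rows, so rows that repeat a pose let the fingers close. It gives the time, the measured TCP pose, the force and the opening at its end, in the units of the state.
- ctrl.read_state(): the state, without advancing time (a new reading comes with each control period).
- ctrl.capture(name): name is "side" or "top" or "wrist"; returns the picture (480x640x3 uint8, red, green, blue); there is no depth.
- ctrl.camera_model(name): a dict with "mtx" (3x3 intrinsics, pixels), "eye" and "attitude" of the camera in the world. Camera axes: x right, y down, z forward; pixel columns grow to the right and rows downward; lengths in mm; the calibration is good to about 2 mm. A picture is of the moment at which its call begins: read the wrist's pose just before it. camera_model takes no time and is no camera call; for the wrist camera it gives the pose at the moment of the call.
- ctrl.hand_in(): hands the job in, once; it reports no verdict.
Trained networks look in the newest picture that a camera, given by its name, has taken for a name from the list of things; names that differ only in an ending like _2 or _b are one class to them, and where a whole thing is asked for, a point or a joint stands for the part that bears it (a point fixed in the world has none). Each returns a list of dicts, best first, with "score" (0 to 1); they miss things now and then, are a little off and sometimes report something else, mostly with a low value. They report only what shows in the picture. A call takes as long as a camera call. They do not tell look-alikes from the thing itself.
- ctrl.look_for(name, camera): "rect" ([centre column, centre row, width, height] in pixels, round what is visible of it).
- ctrl.landmark_of(name, camera): "at" ([row, column] in pixels: a listed point, or the origin of a listed thing).
The state is a dict: "clock": time; "qpos": joint angles; "joint_velocities": joint speeds; "joint_efforts": joint torques, N m; "position": TCP position; "eef_rot": TCP orientation; "contact_force": force on the tool from outside, world axes, zero at the start; "moment": the same for the moment, N m; "opening": finger opening in mm.
Only numpy, scipy, OpenCV 4.12 (cv2) and the standard library are available. Lean on these libraries where they do the work, as an engineer would, in place of code of your own. Each camera call takes 0.05 s, during which the arm holds its last target.

## Working session

There is one attempt and no reset: what is moved stays moved. The work goes in short steps, Python scripts to look and compute and a tool call to move; the robot and the scene stay as the last step left them, time stands still between calls to the robot, and variables do not carry over. Pictures are saved under pics/ and viewed, and the job is handed in when it is done.

Besides the shell and the picture viewer there is one more tool, called after ">>>" as name(argument=value, ...) on one line, values as JSON. servo_tool: Moves the arm, as the interface text tells. Its arguments: {"type":"object","properties":{"slide":{"type":"array"},"twist":{"type":"array"},"claw":{"type":"array"},"grip_force":{"type":"number"}},"required":["slide","twist","claw"]}

```bash
ls; mkdir -p pics; python3 - <<'E'
from station import ctrl
import cv2
s=ctrl.read_state();print(s)
for n in ["side","top","wrist"]:
    im=ctrl.capture(n);cv2.imwrite(f"pics/a_{n}.png",im[:,:,::-1])
    m=ctrl.camera_model(n);print(n,m)
    if n!="wrist":
        for t in ["pin","latch","notch","hinge","gate_top","frame"]:
            print(t,[(round(d["score"],2),[round(float(v)) for v in d["at"]]) for d in ctrl.landmark_of(t,n)][:4])
print(ctrl.read_state()["clock"])
E
```

```text
pics
{'clock': 0.0, 'qpos': array([-1.23580163,  0.62930894,  0.03846901,  1.51837432, -0.02704037,
        0.99628592, -0.01999601]), 'joint_velocities': array([-1.56789663e-03, -3.27655089e-04, -1.54892966e-03,  6.90054407e-04,
       -3.64717230e-05, -7.93322893e-04,  6.54150575e-04]), 'joint_efforts': array([-6.31810999e-04, -5.63387203e+01,  1.22536797e+00, -1.93459922e+01,
        1.07091325e-02,  1.04134547e-02, -1.34303397e-05]), 'position': array([253.33243606, 597.92674587, 230.41164423]), 'eef_rot': array([-3.13973459e+00,  4.72114307e-06,  2.74075795e+00]), 'contact_force': array([0.27179102, 0.06332326, 0.89306993]), 'moment': array([-0.0558296 ,  0.02906777, -0.02514169]), 'opening': 85.2485290514902}
side {'mtx': array([[466.78637205,   0.        , 312.08840228],
       [  0.        , 466.78637205, 242.83444044],
       [  0.        ,   0.        ,   1.        ]]), 'eye': array([  72.38229527, -729.06242579,  799.50222507]), 'attitude': array([-2.26663257, -0.0201048 , -0.54561333])}
pin [(0.82, [234, 194]), (0.8, [207, 262]), (0.66, [182, 246])]
latch [(0.73, [204, 25
[... 286 characters left out ...]
1],
       [  0.        ,   0.        ,   1.        ]]), 'eye': array([ 365.61187232,   -7.99305245, 1355.40280204]), 'attitude': array([-3.00300688,  0.00850506, -1.59904017])}
pin [(0.64, [263, 251]), (0.64, [335, 252]), (0.54, [244, 186])]
latch [(0.6, [261, 256])]
notch [(0.56, [227, 232])]
hinge [(0.68, [209, 139]), (0.67, [233, 346])]
gate_top [(0.73, [248, 299])]
frame [(0.75, [220, 290])]
wrist {'mtx': array([[337.79082383,   0.        , 320.96776406],
       [  0.        , 337.79082383, 242.20987732],
       [  0.        ,   0.        ,   1.        ]]), 'eye': array([188.72944388, 626.65136116, 374.6957394 ]), 'attitude': array([2.86223509e+00, 6.44735709e-05, 1.16941528e+00])}
0.75
```

View pics/a_side.png

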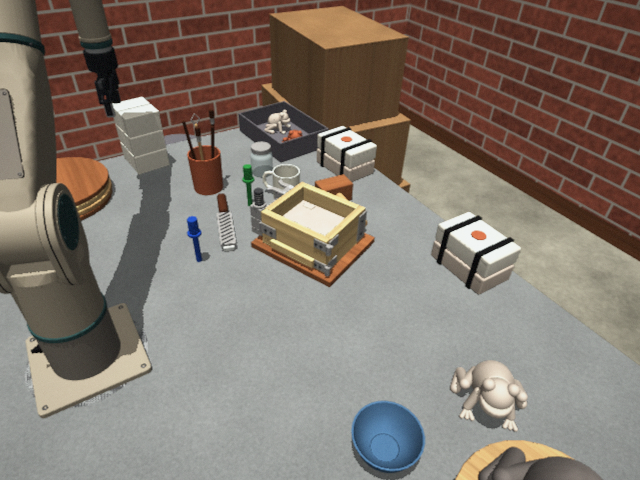

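View pics/a_top.png

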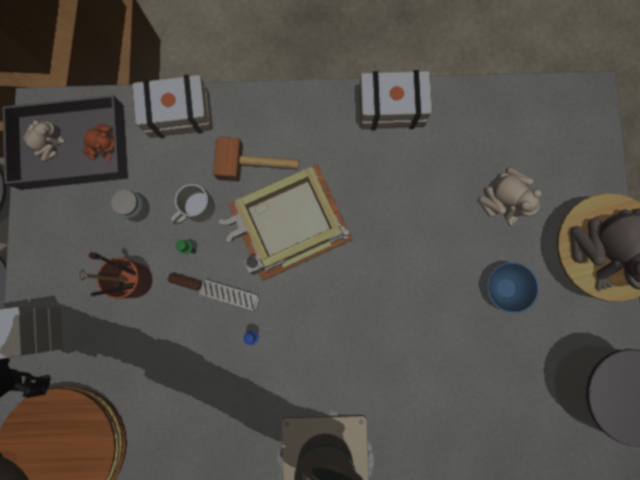

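The side view shows the steel pin at about (258,203) in the latch; blue (194,235) and green (248,180) are the look-alikes. The top view shows the latch at (254,262) and the bracket at (235,228). Next I fit the frame pose.

```bash
cat > h.py <<'E'
import numpy as np, cv2
from scipy.spatial.transform import Rotation as R
from scipy.optimize import least_squares
def proj(m,P):
    P=np.atleast_2d(P);Rc=R.from_euler('xyz',m['attitude']).as_matrix()
    p=(P-m['eye'])@Rc; q=p@np.array(m['mtx']).T
    return q[:,:2]/q[:,2:]
def back(m,uv,z):
    Rc=R.from_euler('xyz',m['attitude']).as_matrix()
    d=Rc@np.linalg.inv(m['mtx'])@np.array([uv[0],uv[1],1.])
    return m['eye']+d*(z-m['eye'][2])/d[2]
def fw(f,P):
    P=np.atleast_2d(np.array(P,float));c,s=np.cos(f[2]),np.sin(f[2])
    return np.c_[f[0]+c*P[:,0]-s*P[:,1],f[1]+s*P[:,0]+c*P[:,1],P[:,2]]
PT=dict(latch=[-118,-70,118],notch=[-126,30,118],hinge=[108,-92,118],gate_top=[0,-79,118],frame=[0,0,0],pin=[-118,-70,118])
def fit(obs,f0):
    # obs: list (model,P3,uv,w)
    fun=lambda f:np.concatenate([w*(proj(m,fw(f,P))[0]-uv) for m,P,uv,w in obs])
    return least_squares(fun,f0,loss='soft_l1',f_scale=2,x_scale=[10,10,.1])
E
python3 - <<'E'
from station import ctrl
from h import *
S=ctrl.camera_model("side");T=ctrl.camera_model("top")
o=[]
for m,d in ((S,dict(latch=(258,204),notch=(281,187),hinge=(328,242),gate_top=(294,224),frame=(315,245),pin=(262,207))),
          (T,dict(latch=(256,261),notch=(232,227),hinge=(346,233),gate_top=(299,248),frame=(290,220),pin=(251,263)))):
    for k,v in d.items(): o.append((m,PT[k],np.array(v),1))
for k in ("latch","notch","hinge"):
  for m,i in((S,0),(T,6)): pass
r=fit(o,[560,40,-1.2]);print(r.x,r.cost);print(r.fun.reshape(-1,2).round(1))
f=r.x
for n,m in(("side",S),("top",T)):
    im=cv2.imread(f"pics/a_{n}.png")
    box=[[x,y,118] for x,y in((-100,-88),(100,-88),(100,88),(-100,88),(-100,-88))]
    x0,y0=(220,150) if n=="side" else (210,150)
    im=cv2.resize(im[y0:y0+140,x0:x0+165],None,fx=4.5,fy=4.5,interpolation=cv2.INTER_CUBIC)
    pp=(proj(m,fw(f,box))-[x0,y0]+.5)*4.5
    cv2.polylines(im,[pp.astype(int)],False,(0,0,255),1)
    box=[[x,y,18] for x,y in((-125,-107),(125,-107),(125,107),(-125,107),(-125,-107))]
    cv2.polylines(im,[((proj(m,fw(f,box))-[x0,y0]+.5)*4.5).astype(int)],False,(255,0,255),1)
    for k in PT: cv2.circle(im,tuple(((proj(m,fw(f,[PT[k]]))[0]-[x0,y0]+.5)*4.5).astype(int)),4,(0,255,0),1)
    cv2.imwrite(f"pics/b_{n}.png",im)
E
```

```text
[581.61378415  74.01207141  -1.17829964] 26.40640579976266
[[ 1.8  0.4]
 [ 1.4 -0.9]
 [ 0.6  2.1]
 [ 0.6 -0.4]
 [-2.  -0.5]
 [-2.2 -2.6]
 [-3.7  2.5]
 [ 0.4 -1. ]
 [-0.9 -0.5]
 [ 1.5 -1.7]
 [ 0.1  3.6]
 [ 1.3  0.5]]
```

View pics/b_side.png

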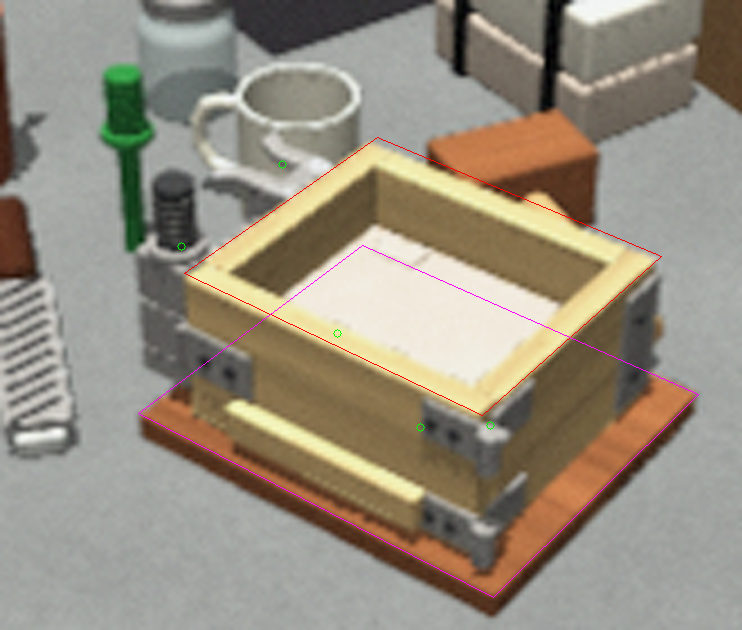

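View pics/b_top.png

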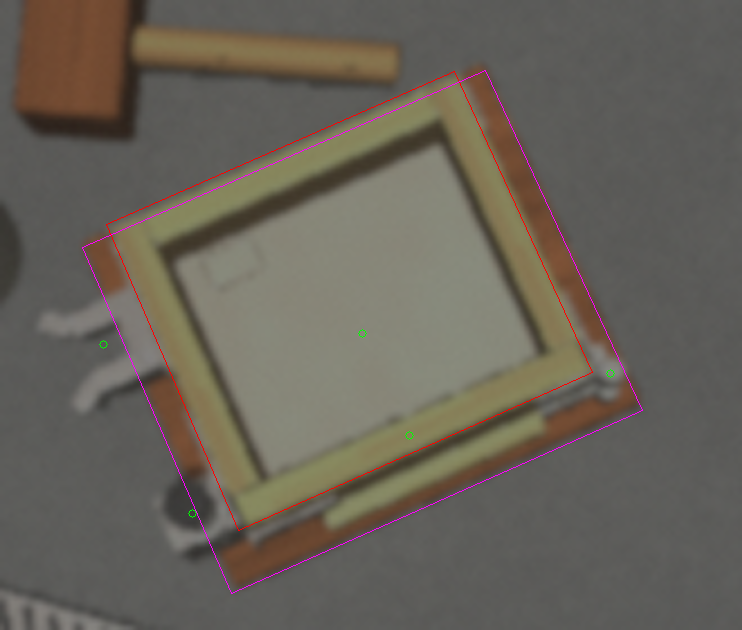

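```bash
cat >> h.py <<'E'
def mv(st,xyz,yaw,pos=None):
    A=R.from_euler('xyz',st['eef_rot']);B=R.from_euler('xyz',[np.pi,0,yaw])
    d=A.inv().apply(np.array(xyz)-st['position'])/10
    return d.round(2),(A.inv()*B).as_rotvec().round(3)
def fp(f,P): return fw(f,[P])[0]
E
python3 - <<'E'
from station import ctrl
from h import *
f=[581.61378415 , 74.01207141 , -1.17829964]
for k in PT: print(k,fp(f,PT[k]).round(1))
s=ctrl.read_state()
print(mv(s,fp(f,[-125,-20,300]),f[2]+np.pi),np.linalg.norm(fp(f,[-125,-20,300])-s['position']))
E
```

```text
latch [471.8 156.3 118. ]
notch [561.1 201.9 118. ]
hinge [537.9 -61.  118. ]
gate_top [508.6  43.8 118. ]
frame [581.6  74.    0. ]
pin [471.8 156.3 118. ]
(array([-40.36, -28.15,  -6.87]), array([ 0.   , -0.   ,  0.777])) 496.8221861573835
```

>>> servo_tool(slide=[[0,0,-4],[0,0,-8],[0,0,-12],[0,-2,-16],[-3,-5,-17],[-6,-8,-17],[-9,-10,-17],[-12,-12,-17]], twist=[[0,0,0],[0,0,0],[0,0,0.1],[0,0,0.2],[0,0,0.3],[0,0,0.4],[0,0,0.5],[0,0,0.6]], claw=[100,100,100,100,100,100,100,100])

```text
clock: 1.42
position: [318.0, 438.9, 402.3]
eef_rot: [3.14, -0.0, 2.136]
contact_force: [0.2, -0.3, -0.2]
opening: 85.4
```

```bash
python3 - <<'E'
from station import ctrl
from h import *
f=[581.61378415 , 74.01207141 , -1.17829964]
s=ctrl.read_state()
print(s['position'],mv(s,fp(f,[-125,-20,300]),f[2]+np.pi))
E
```

```text
[317.96918022 438.87936576 402.25788305] (array([-32.28,   2.89,  10.21]), array([ 0.001, -0.001,  0.173]))
```

>>> servo_tool(slide=[[-4,0.3,0],[-8,0.6,0],[-12,1,0],[-16,1.4,0],[-20,1.8,1],[-24,2.2,4],[-28,2.6,6.5],[-30.5,2.8,8.5]], twist=[[0,0,0.05],[0,0,0.1],[0,0,0.15],[0,0,0.173],[0,0,0.173],[0,0,0.173],[0,0,0.173],[0,0,0.173]], claw=[100,100,100,100,100,100,100,100])

```text
clock: 2.08
position: [504.5, 200.9, 318.9]
eef_rot: [3.139, -0.0, 1.968]
contact_force: [0.7, 0.7, -0.3]
opening: 85.1
```

>>> servo_tool(slide=[[-1,0,1],[-1.5,0,1.5],[-1.5,0,1.5]], twist=[[0,0,0],[0,0,0],[0,0,0]], claw=[100,100,100])

```text
clock: 2.33
position: [508.6, 187.7, 303.2]
eef_rot: [-3.139, -0.0, 1.966]
contact_force: [0.3, 0.5, 0.1]
opening: 85.3
```

```bash
python3 - <<'E'
from station import ctrl
from h import *
f=[581.61378415 , 74.01207141 , -1.17829964]
s=ctrl.read_state();m=ctrl.camera_model("wrist");im=ctrl.capture("wrist")
print(s['position'],s['eef_rot'],s['contact_force'])
np.savez("w1.npz",im=im,mtx=m['mtx'],eye=m['eye'],attitude=m['attitude'])
for t in ["pin","latch","notch","gate_top","hinge"]:
    print(t,[(round(d["score"],2),[round(float(v),1) for v in d["at"][::-1]]) for d in ctrl.landmark_of(t,"wrist")][:4],proj(m,fp(f,PT[t])).round(1))
cv2.imwrite("pics/w1.png",im[:,:,::-1])
E
```

```text
[508.58632781 187.71404832 303.17572151] [-3.13946624e+00 -1.09506523e-04  1.96602091e+00] [0.29293787 0.52907494 0.13077367]
pin [(0.73, [382.6, 94.6]), (0.71, [128.2, 155.2]), (0.57, [268.9, 239.3]), (0.21, [459.8, 289.0])] [[275.7 234.1]]
latch [(0.89, [271.3, 233.1])] [[275.7 234.1]]
notch [(0.79, [375.4, 227.9])] [[375.6 226.6]]
gate_top [(0.61, [269.8, 341.5])] [[271.3 337.7]]
hinge [] [[263.9 417.8]]
```

View pics/w1.png

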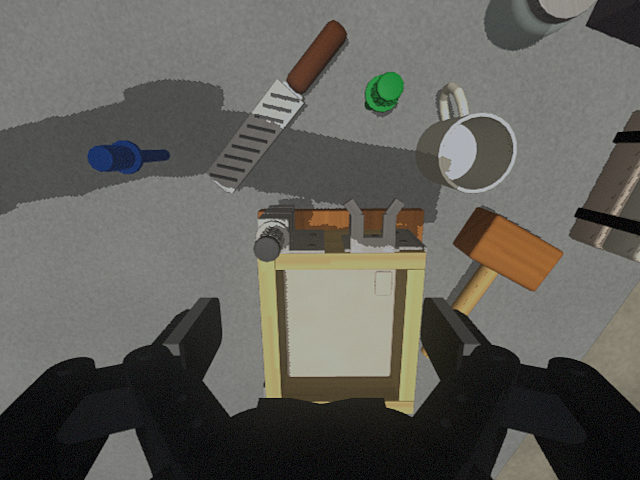

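Pin grip top is at about (268,246), the notch fork at (375,228), and the frame corners are clear. I'll refine the fit on a zoomed crop.

```bash
cat > ov.py <<'E'
from h import *
def overlay(im,m,f,x0,y0,w,h,k,out):
    c=cv2.resize(im[y0:y0+h,x0:x0+w,::-1],None,fx=k,fy=k,interpolation=cv2.INTER_CUBIC)
    def L(P,col):
        p=((proj(m,fw(f,P))-[x0,y0]+.5)*k).round().astype(int);cv2.polylines(c,[p],False,col,1)
    def C(cx,cy,r,z,col):
        t=np.linspace(0,2*np.pi,40);L(np.c_[cx+r*np.cos(t),cy+r*np.sin(t),0*t+z],col)
    q=lambda a,b,z:[[-a,-b,z],[a,-b,z],[a,b,z],[-a,b,z],[-a,-b,z]]
    L(q(100,88.5,118),(0,0,255));L(q(82,70,118),(0,0,255));L(q(125,107.5,18),(255,0,255))
    C(-118,-70,12,164,(0,255,0));C(-118,-70,17,124,(255,255,0));C(-126,30,2,118,(0,255,0))
    L([[-154,39.5+5,118],[-140,39.5,118],[-116,39.5,118],[-116,20.5,118],[-140,20.5,118],[-154,15.5,118]],(0,255,0))
    cv2.imwrite(out,c)
E
python3 - <<'E'
from ov import *
d=np.load("w1.npz");m={k:d[k] for k in("mtx","eye","attitude")}
overlay(d["im"],m,[581.61378415 , 74.01207141 , -1.17829964],235,190,205,130,3.9,"pics/w1o.png")
E
```

```text
(no output)
```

View pics/w1o.png

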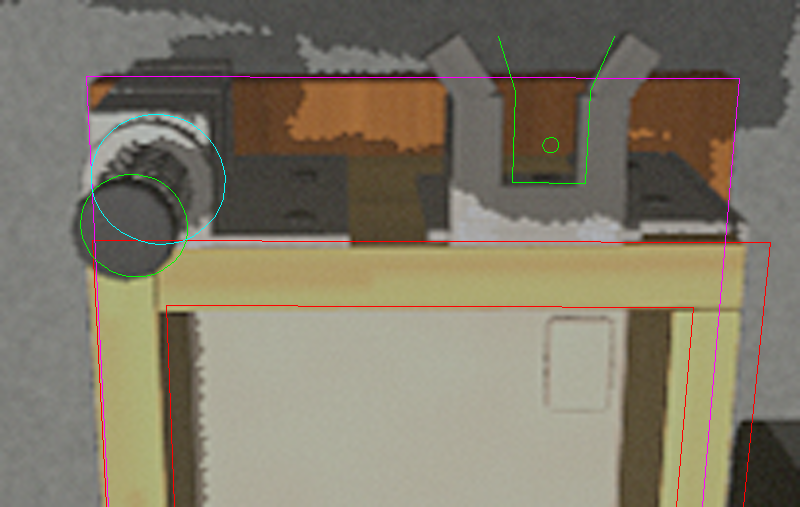

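```bash
python3 - <<'E'
from ov import *
d=np.load("w1.npz");im=d["im"][:,:,::-1]
for n,(x0,y0) in dict(l=(245,195),r=(335,195)).items():
    c=cv2.resize(im[y0:y0+75,x0:x0+100],None,fx=8,fy=8,interpolation=cv2.INTER_CUBIC);cv2.imwrite(f"pics/w1_{n}.png",c)
E
```

```text
(no output)
```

View pics/w1_l.png

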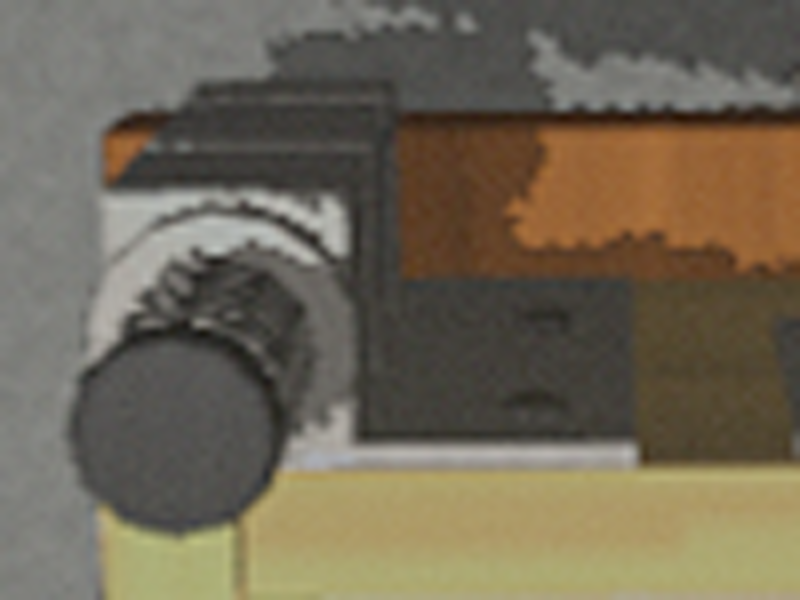

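View pics/w1_r.png

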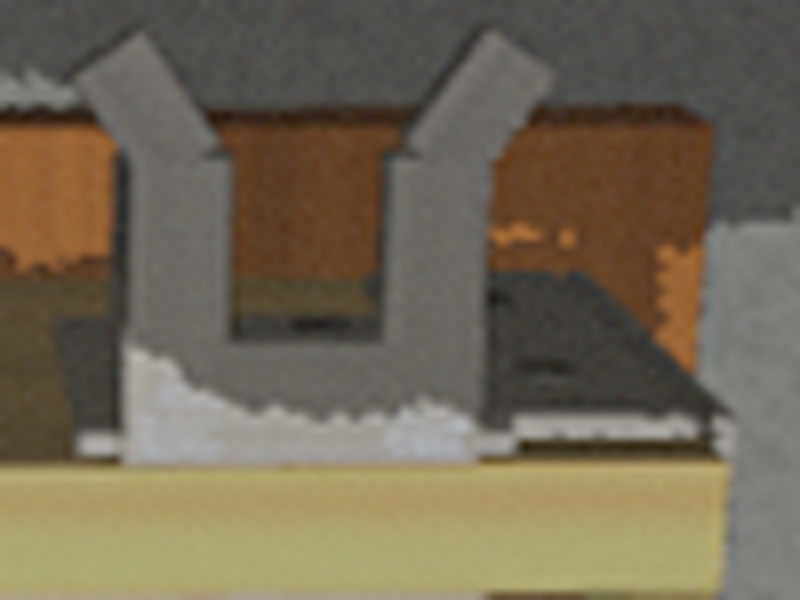

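```bash
python3 - <<'E'
from station import ctrl
from ov import *
d=np.load("w1.npz");m={k:d[k] for k in("mtx","eye","attitude")}
S=ctrl.camera_model("side");T=ctrl.camera_model("top")
f=[581.61378415 , 74.01207141 , -1.17829964]
print(fp(f,[-118,-70,164]))
print(back(m,(266.5,248.3),164),back(S,(258,189.9),164),back(T,(209+.5+190/4.5,150+500/4.5),164))
# notch: slot closed corners at wrist, z=118
a=back(m,(230/8+334.5,340/8+194.5),118);b=back(m,(384/8+334.5,340/8+194.5),118)
print(a,b,np.linalg.norm(a-b),fp(f,[-116,20.5,118]),fp(f,[-116,39.5,118]), np.arctan2(*(b-a)[[1,0]])-np.pi/2)
for y,p in((-88,(100/8+244.5,253+1)),(-70,(240/8+244.5,255)),(88.5,(425.1,253)),(70,(406,268))):
    q=back(m,p,118);print(y,q, (q-[f[0],f[1],118])@[-np.sin(f[2]),np.cos(f[2]),0])
print(m['attitude'],m['eye'])
E
```

```text
[471.80221703 156.26424297 164.        ]
[470.22578885 154.69673948 164.        ] [468.29385208 153.63791112 164.        ] [473.24538002 151.46079923 164.        ]
[554.23943258 187.37900142 118.        ] [572.12050024 194.842041   118.        ] 19.37600424365035 [556.18531539 189.03225649 118.        ] [573.74049776 196.29968878 118.        ] -1.1754051918682071
-88 [461.49556142 129.15655522 118.        ] -89.89150020805167
-70 [478.39319876 135.04660549 118.        ] -72.0258872233517
88.5 [619.49842982 196.29237928 118.        ] 81.77556425286707
70 [608.8310298  174.19322227 118.        ] 63.466496893364805
[2.86201276e+00 2.75239771e-03 3.94646672e-01] [481.61282403 253.35644427 446.53228933]
```

```bash
cat >> h.py <<'E'
F=[579.8,72.4,-1.1765]
E
python3 - <<'E'
from station import ctrl
from h import *
s=ctrl.read_state()
print(s['position'],mv(s,[469.9,154.5,200],F[2]+np.pi))
E
```

```text
[508.85982328 190.26558989 304.96122786] (array([-1.79, -5.  , 10.49]), array([ 0.002, -0.001,  0.005]))
```

>>> servo_tool(slide=[[-0.8,-2.5,3],[-1.8,-5,6],[-1.8,-5,9],[-1.8,-5,10.5],[-1.8,-5,10.5],[-1.8,-5,10.5]], twist=[[0,0,0.005],[0,0,0.005],[0,0,0.005],[0,0,0.005],[0,0,0.005],[0,0,0.005]], claw=[100,100,100,100,100,100])

```text
clock: 3.13
position: [469.9, 153.3, 199.2]
eef_rot: [-3.141, -0.0, 1.964]
contact_force: [0.3, -0.2, 1.1]
opening: 85.6
```

```bash
python3 - <<'E'
from station import ctrl
from ov import *
s=ctrl.read_state();m=ctrl.camera_model("wrist");im=ctrl.capture("wrist")
s2=ctrl.read_state()
print(s['position'],s['eef_rot'],s2['position'])
np.savez("w2.npz",im=im,mtx=m['mtx'],eye=m['eye'],attitude=m['attitude'])
for t in ["pin","latch","notch"]:
    print(t,[(round(d["score"],2),[round(float(v),1) for v in d["at"][::-1]]) for d in ctrl.landmark_of(t,"wrist")][:4],proj(m,fp(F,PT[t])).round(1))
cv2.imwrite("pics/w2.png",im[:,:,::-1])
overlay(im,m,F,260,150,250,180,3.2,"pics/w2o.png")
print(mv(s2,[469.9,154.5,128],F[2]+np.pi))
E
```

```text
[469.89859145 153.31129762 199.24461158] [-3.14143660e+00 -1.92327507e-04  1.96381466e+00] [470.75157994 153.46285368 200.0092571 ]
pin [(0.97, [115.1, 136.8]), (0.74, [322.8, 251.4]), (0.64, [483.6, 43.7])] [[321.7 249.6]]
latch [] [[321.7 249.6]]
notch [(0.72, [469.5, 240.8])] [[466.7 238.3]]
(array([ 0.13, -0.05,  7.2 ]), array([ 0.002, -0.   , -0.001]))
```

View pics/w2o.png

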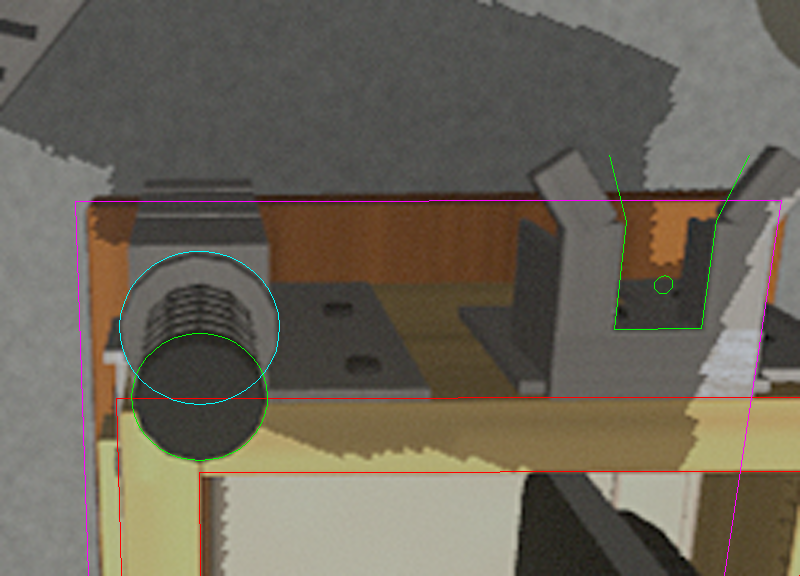

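View pics/w2.png

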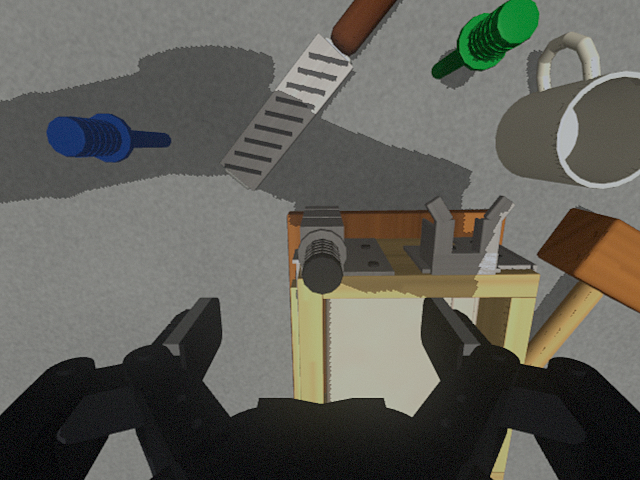

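The overlay matches the pin (grip top 322,275) and the slot (466,240) to about 1 mm. Descending to grasp.

>>> servo_tool(slide=[[0.1,0,2.5],[0.1,0,5],[0.1,0,7.2],[0.1,0,7.2],[0.1,0,7.2],[0.1,0,7.2],[0.1,0,7.2],[0.1,0,7.2]], twist=[[0,0,0],[0,0,0],[0,0,0],[0,0,0],[0,0,0],[0,0,0],[0,0,0],[0,0,0]], claw=[100,100,100,100,60,20,15,10], grip_force=40)

```text
clock: 4.0
position: [470.5, 153.9, 128.4]
eef_rot: [3.139, -0.0, 1.963]
contact_force: [-0.0, -0.9, 0.2]
opening: 38.7
```

>>> servo_tool(slide=[[0,0,0],[0,0,0],[0,0,0],[0,0,0]], twist=[[0,0,0],[0,0,0],[0,0,0],[0,0,0]], claw=[10,10,10,10], grip_force=60)

```text
clock: 4.33
position: [470.2, 153.9, 128.1]
eef_rot: [3.14, -0.0, 1.963]
contact_force: [-1.2, -0.4, 6.5]
opening: 22.8
```

>>> servo_tool(slide=[[0,0,-1],[0,0,-2.5],[0,0,-4.5],[0,0,-6.5],[0,0,-8.5],[0,0,-10.5],[0,0,-11.5],[0,0,-11.5]], twist=[[0,0,0],[0,0,0],[0,0,0],[0,0,0],[0,0,0],[0,0,0],[0,0,0],[0,0,0]], claw=[10,10,10,10,10,10,10,10])

```text
clock: 5.0
position: [470.7, 153.8, 244.7]
eef_rot: [3.137, -0.0, 1.963]
contact_force: [0.5, 0.9, -2.5]
opening: 22.8
```

```bash
python3 - <<'E'
from station import ctrl
from ov import *
s=ctrl.read_state();print(s['position'],s['eef_rot'],s['contact_force'],s['opening'])
im=ctrl.capture("side");cv2.imwrite("pics/c_side.png",cv2.resize(im[100:280,180:420,::-1],None,fx=3.3,fy=3.3,interpolation=cv2.INTER_CUBIC))
T=ctrl.camera_model("top");S=ctrl.camera_model("side")
c,sn=np.cos(F[2]),np.sin(F[2])
def inv(p): d=p[:2]-F[:2]; return np.array([c*d[0]+sn*d[1],-sn*d[0]+c*d[1]]).round()
print("mug",inv(back(T,(190,203),90)),"green",inv(back(T,(184,245),137)),"greenS",inv(back(S,(249,203),0)))
for P in ([-172,30,0],[-172,30,35]): print(mv(s,fp(F,[P[0],P[1],230]),F[2]+np.pi))
E
```

```text
[470.67625104 153.8041688  244.6761661 ] [ 3.13684914e+00 -1.05632705e-04  1.96268314e+00] [ 0.47430215  0.92434154 -2.45374973] 22.84989224102911
mug [-201.  132.] green [-244.   34.] greenS [-264.   41.]
(array([5.52, 9.93, 1.52]), array([ 0.005, -0.   , -0.002]))
(array([5.52, 9.93, 1.52]), array([ 0.005, -0.   , -0.002]))
```

View pics/c_side.png

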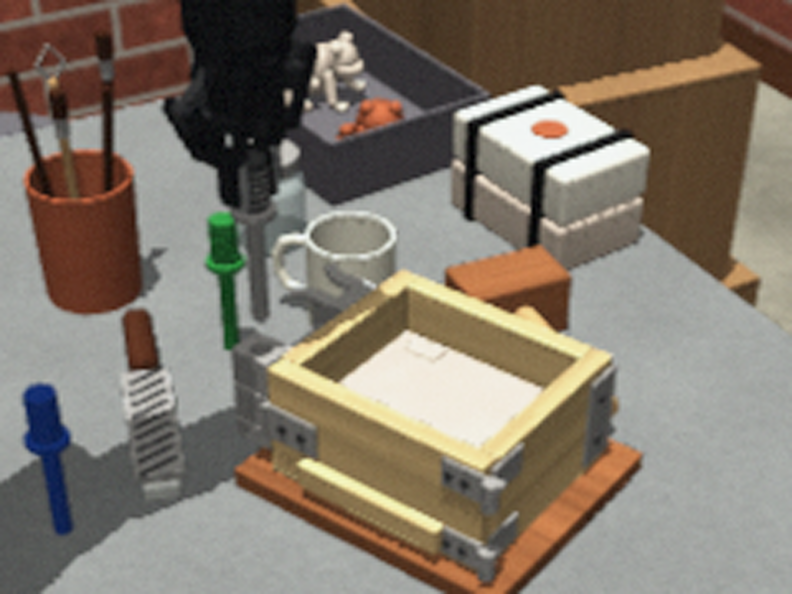

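>>> servo_tool(slide=[[2,1,0],[4,3,0],[5.5,5.5,0],[5.7,8,0],[5.7,9.9,2],[5.7,9.9,5],[5.7,9.9,8],[5.7,9.9,10.5]], twist=[[0,0,0],[0,0,0],[0,0,0],[0,0,0],[0,0,0],[0,0,0],[0,0,0],[0,0,0]], claw=[10,10,10,10,10,10,10,10])

```text
clock: 5.72
position: [537.5, 243.4, 133.7]
eef_rot: [-3.137, 0.0, 1.963]
contact_force: [0.5, -0.0, -2.9]
opening: 22.6
```

>>> servo_tool(slide=[[0,0,0],[0,0,0],[0,0,0]], twist=[[0,0,0],[0,0,0],[0,0,0]], claw=[10,10,10])

```text
clock: 5.97
position: [539.8, 244.0, 137.8]
eef_rot: [3.141, 0.0, 1.963]
contact_force: [-0.1, -0.9, -1.5]
opening: 22.4
```

```bash
cat > see.py <<'E'
import sys
from station import ctrl
from ov import *
n=sys.argv[1]
s=ctrl.read_state();m=ctrl.camera_model("wrist");im=ctrl.capture("wrist");s2=ctrl.read_state()
c,sn=np.cos(F[2]),np.sin(F[2])
d=s2['position'][:2]-F[:2]
print(s2['clock'],s['position'],s2['position'],s2['eef_rot'],s2['contact_force'],s2['opening'],"frame xy",c*d[0]+sn*d[1],-sn*d[0]+c*d[1])
cv2.imwrite(f"pics/{n}_w.png",im[:,:,::-1])
im=ctrl.capture("side");cv2.imwrite(f"pics/{n}_s.png",cv2.resize(im[120:280,200:400,::-1],None,fx=4,fy=4,interpolation=cv2.INTER_CUBIC))
E
python3 see.py d
```

```text
6.0167 [539.83423745 244.03914624 137.75588284] [540.31671327 244.28888682 138.46162185] [3.13898354e+00 1.67290544e-05 1.96261785e+00] [ 0.16023412  0.07544411 -3.60428878] 22.954953331929804 frame xy -173.8672010162732 29.578974848936454
```

View pics/d_w.png

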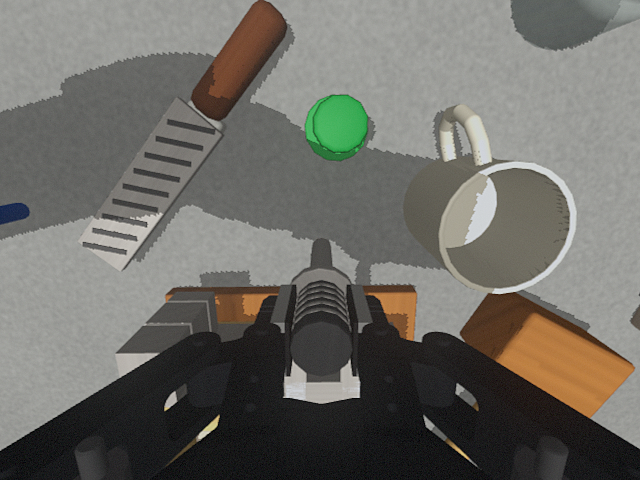

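View pics/d_s.png

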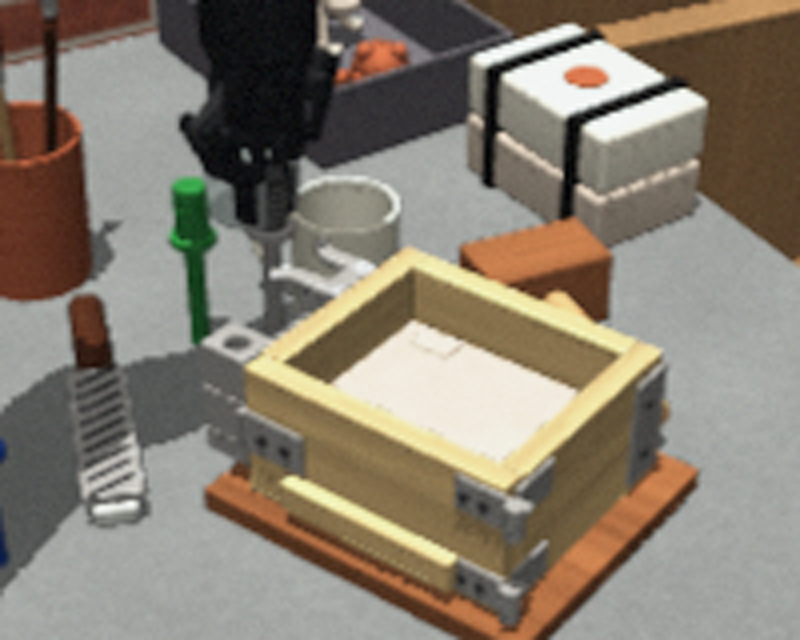

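>>> servo_tool(slide=[[-0.8,0.07,0],[-1.6,0.07,0],[-2.4,0.07,0],[-3.2,0.07,0],[-4,0.07,0],[-4.75,0.07,0],[-4.75,0.07,0],[-4.75,0.07,0]], twist=[[0,0,0],[0,0,0],[0,0,0],[0,0,0],[0,0,0],[0,0,0],[0,0,0],[0,0,0]], claw=[10,10,10,10,10,10,10,10])

```text
clock: 6.73
position: [558.2, 199.7, 137.0]
eef_rot: [-3.142, -0.0, 1.961]
contact_force: [-0.9, 0.1, -2.3]
opening: 22.6
```

```bash
python3 see.py e
```

```text
6.7833 [558.23327663 199.68873028 136.98201865] [557.89701664 200.47517321 136.89730484] [-3.14137134e+00 -5.11119749e-04  1.96246774e+00] [-0.41437546  0.33938279 -2.56606003] 22.749239473728583 frame xy -126.66181522199723 28.978875699411184
```

View pics/e_w.png

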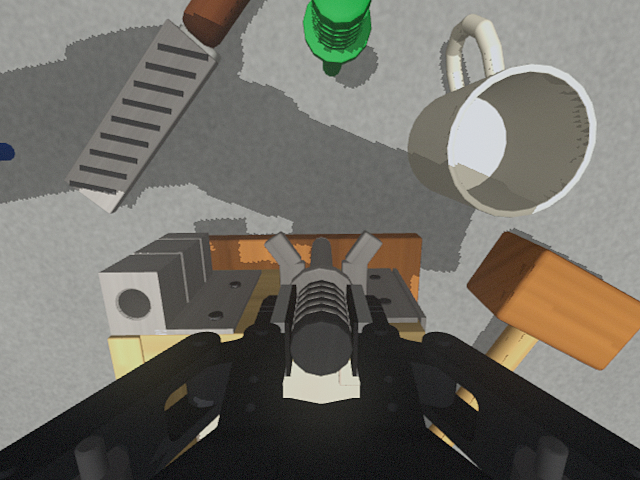

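View pics/e_s.png

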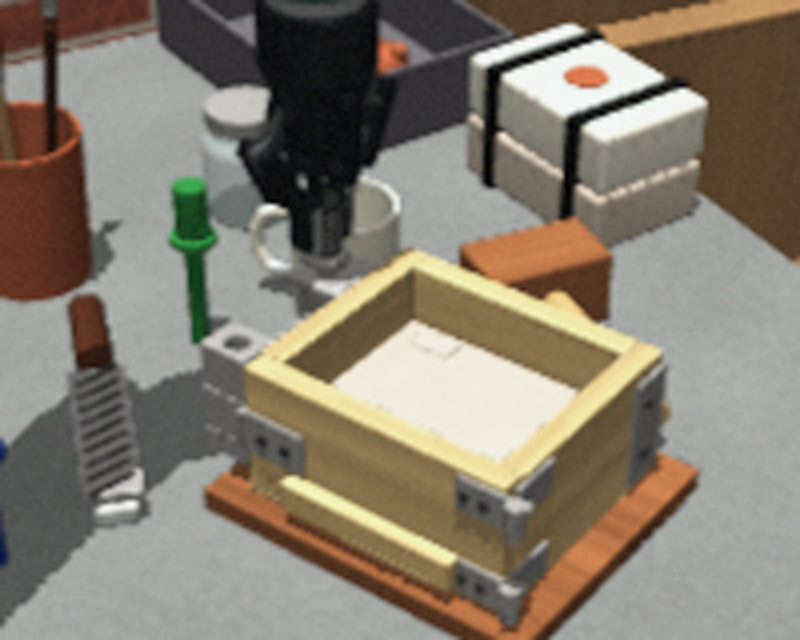

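>>> servo_tool(slide=[[0,0.05,0.3],[0,0.05,0.6],[0,0.05,0.85],[0,0.05,0.95],[0,0.05,0.95],[0,0.05,0.95]], twist=[[0,0,0],[0,0,0],[0,0,0],[0,0,0],[0,0,0],[0,0,0]], claw=[10,10,10,10,10,10])

```text
clock: 7.33
position: [558.2, 201.1, 128.2]
eef_rot: [-3.142, -0.001, 1.963]
contact_force: [-2.4, -0.4, 5.2]
opening: 22.7
```

```bash
python3 see.py f
```

```text
7.3833 [558.15758027 201.1199186  128.17592296] [558.17913766 201.08058345 128.1590475 ] [-3.14158132e+00 -7.01511243e-04  1.96332248e+00] [-2.54267102  0.08854412  5.48826636] 22.82384214308216 frame xy -127.11239137381426 29.471922319325436
```

View pics/f_w.png

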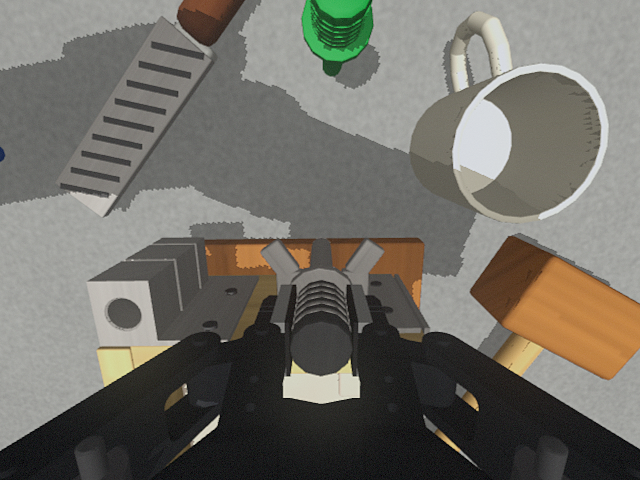

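Collar contact felt (+5 N) at the expected height. Releasing and rising.

>>> servo_tool(slide=[[-0.1,0,0],[-0.1,0,0],[-0.1,0,0],[-0.1,0,0],[-0.1,0,0],[-0.1,0,0],[-0.1,0,0],[-0.1,0,0]], twist=[[0,0,0],[0,0,0],[0,0,0],[0,0,0],[0,0,0],[0,0,0],[0,0,0],[0,0,0]], claw=[10,40,60,90,90,90,90,90])

```text
clock: 8.1
position: [558.9, 199.6, 127.4]
eef_rot: [-3.142, 0.0, 1.963]
contact_force: [2.1, 0.5, 0.1]
opening: 77.0
```

>>> servo_tool(slide=[[0,0,-1],[0,0,-3],[0,0,-6],[0,0,-9],[0,0,-11],[0,0,-11],[0,0,-11]], twist=[[0,0,0],[0,0,0],[0,0,0],[0,0,0],[0,0,0],[0,0,0],[0,0,0]], claw=[90,90,90,90,90,90,90])

```text
clock: 8.68
position: [559.6, 199.9, 239.3]
eef_rot: [3.138, -0.0, 1.963]
contact_force: [-0.8, -0.3, -0.6]
opening: 76.7
```

```bash
python3 see.py g
```

```text
8.7333 [559.57708105 199.90088822 239.33235003] [558.62172059 199.73635327 237.92340654] [ 3.14111634e+00 -2.55586500e-04  1.96288562e+00] [-0.78419143 -0.64258551 -1.02919671] 76.62862932497312 frame xy -125.70128581145383 29.364146991525583
```

View pics/g_w.png

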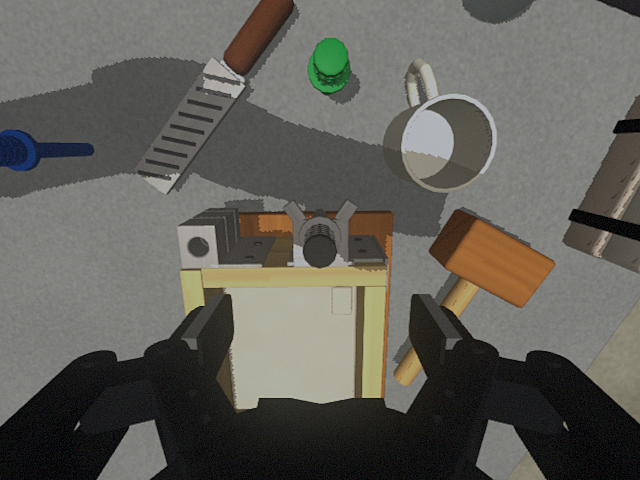

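View pics/g_s.png

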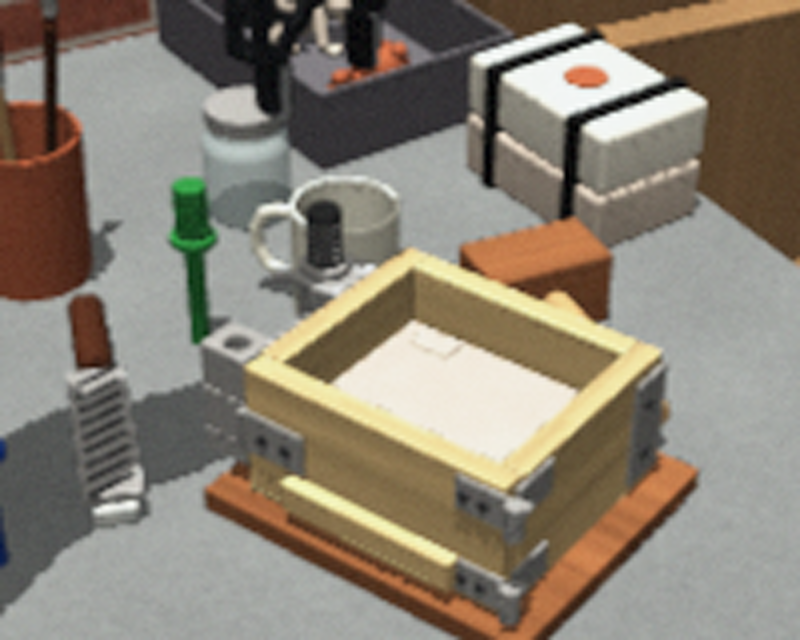

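Pin hangs upright in the notch (grip at 320,248, fork around it). Now the gate: shut the fingers and lower them inside the frame near the gate.

>>> servo_tool(slide=[[-2,-1,0],[-5,-2.5,0],[-9,-4.5,0],[-12.4,-6.4,2],[-12.4,-6.4,5],[-12.4,-6.4,8],[-12.4,-6.4,8],[-12.4,-6.4,8]], twist=[[0,0,0],[0,0,0],[0,0,0],[0,0,0],[0,0,0],[0,0,0],[0,0,0],[0,0,0]], claw=[90,60,30,0,0,0,0,0])

```text
clock: 9.45
position: [545.3, 60.6, 155.7]
eef_rot: [-3.136, -0.002, 1.963]
contact_force: [-0.0, -0.1, -0.5]
opening: -0.0
```

```bash
python3 see.py i
```

```text
9.5 [545.2823493   60.61632497 155.72806169] [546.83604998  60.99774526 157.26228045] [-3.14006460e+00 -4.67386252e-04  1.96334870e+00] [-0.16744925 -0.04657539  1.05390259] 0.23539156201339154 frame xy -2.1360582362413965 -34.81480531387607
```

View pics/i_w.png

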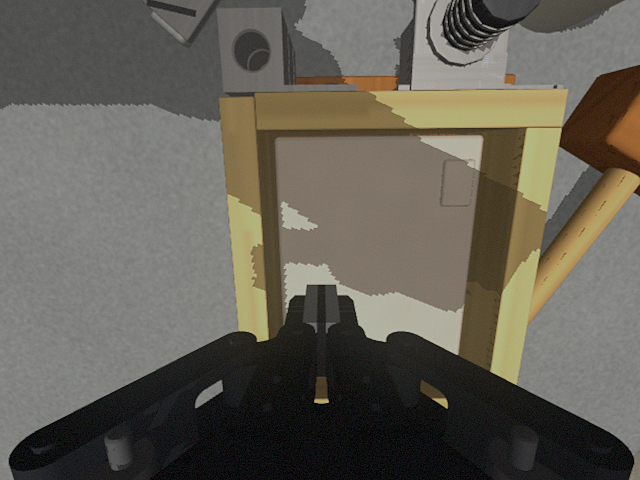

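View pics/i_s.png

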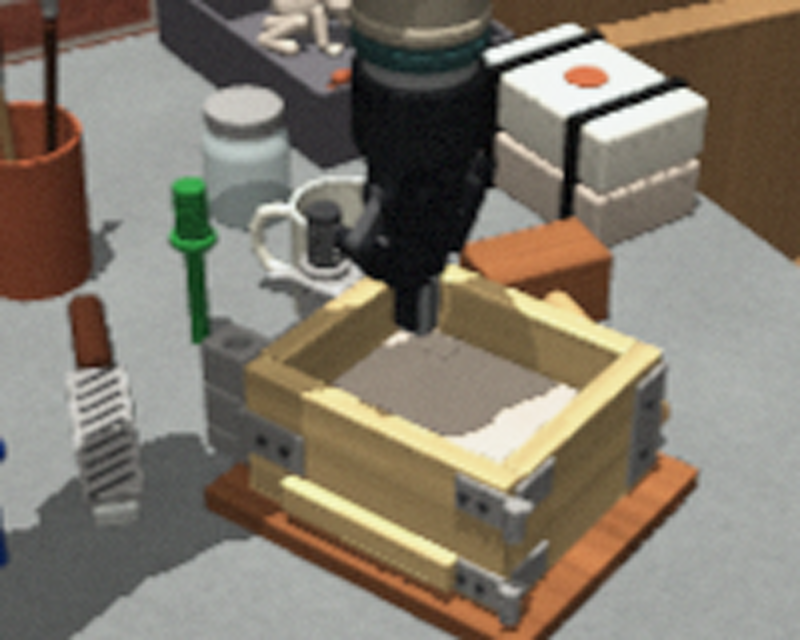

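>>> servo_tool(slide=[[0,0,2],[0,0,4.5],[0,0,6.5],[0,0,6.8],[0,0,6.8],[0,0,6.8]], twist=[[0,0,0],[0,0,0],[0,0,0],[0,0,0],[0,0,0],[0,0,0]], claw=[0,0,0,0,0,0])

```text
clock: 10.05
position: [548.3, 61.0, 91.0]
eef_rot: [3.139, 0.001, 1.963]
contact_force: [0.8, 0.9, -0.4]
opening: -0.1
```

```bash
python3 - <<'E'
from station import ctrl
from h import *
s=ctrl.read_state();print(s['position'],s['contact_force'])
c,sn=np.cos(F[2]),np.sin(F[2]);d=s['position'][:2]-F[:2]
p=np.array([c*d[0]+sn*d[1],-sn*d[0]+c*d[1]]);print(p)
for t in np.linspace(0,1.6,17):
    r=110;q=np.array([108-r*np.cos(t)-34*np.sin(t),-92-r*np.sin(t)+34*np.cos(t)])
    e=q-p;w=fp(F,[q[0],q[1],88]);print(t.round(2),q.round(),"tool cm",(-e[0]/10).round(1),(e[1]/10).round(1),np.linalg.norm(w[:2]).round())
E
```

```text
[548.32645642  61.01960713  91.01604499] [ 0.80962617  0.86028117 -0.35046584]
[ -1.58369012 -33.43036364]
0.0 [ -2. -58.] tool cm 0.0 -2.5 528.0
0.1 [ -5. -69.] tool cm 0.3 -3.6 517.0
0.2 [ -7. -81.] tool cm 0.5 -4.7 505.0
0.3 [ -7. -92.] tool cm 0.6 -5.9 494.0
0.4 [  -7. -104.] tool cm 0.5 -7.0 483.0
0.5 [  -5. -115.] tool cm 0.3 -8.1 473.0
0.6 [  -2. -126.] tool cm 0.0 -9.3 463.0
0.7 [   2. -137.] tool cm -0.4 -10.3 455.0
0.8 [   7. -147.] tool cm -0.9 -11.4 447.0
0.9 [  13. -157.] tool cm -1.5 -12.4 440.0
1.0 [  20. -166.] tool cm -2.2 -13.3 434.0
1.1 [  28. -175.] tool cm -2.9 -14.1 430.0
1.2 [  36. -182.] tool cm -3.8 -14.9 427.0
1.3 [  46. -189.] tool cm -4.7 -15.5 425.0
1.4 [  56. -195.] tool cm -5.7 -16.1 425.0
1.5 [  66. -199.] tool cm -6.8 -16.6 426.0
1.6 [  77. -203.] tool cm -7.9 -17.0 429.0
```

>>> servo_tool(slide=[[0,-1,0.2],[0,-2,0.2],[0.1,-2.6,0.2],[0.2,-3.2,0.2],[0.3,-3.8,0.2],[0.5,-4.7,0.2],[0.5,-4.7,0.2],[0.5,-4.7,0.2]], twist=[[0,0,0],[0,0,0],[0,0,0],[0,0,0],[0,0,0],[0,0,0],[0,0,0],[0,0,0]], claw=[0,0,0,0,0,0,0,0])

```text
clock: 10.72
position: [500.5, 47.3, 87.5]
eef_rot: [-3.14, -0.001, 1.963]
contact_force: [-0.1, 0.5, -0.1]
opening: -0.2
```

```bash
python3 see.py j
```

```text
10.7667 [500.50538073  47.33876255  87.49862131] [501.09772775  47.43665932  87.44031989] [-3.14062965e+00 -6.10037808e-04  1.96289730e+00] [ 0.05720212 -0.33581827  0.08087364] -0.04730086237470472 frame xy -7.1863236323004145 -82.25310199400434
```

View pics/j_s.png

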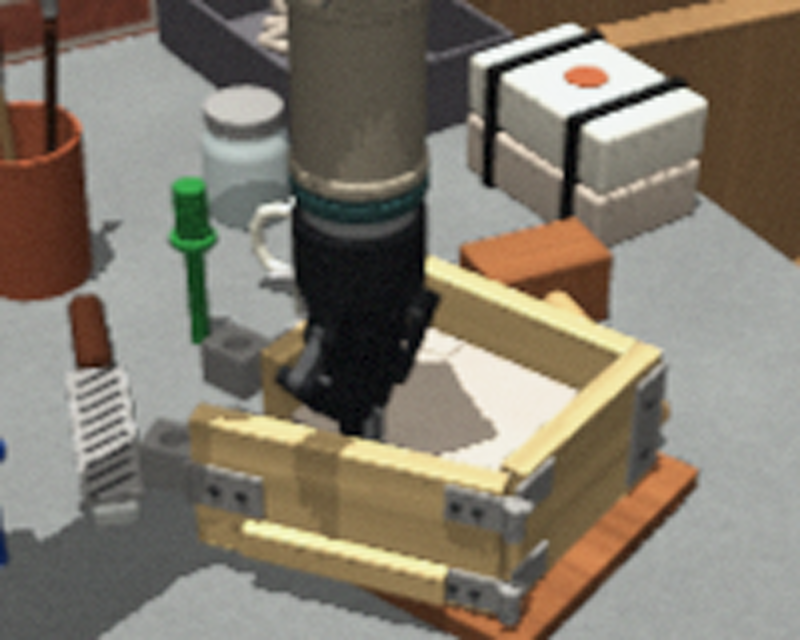

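>>> servo_tool(slide=[[0.1,-1.2,0],[0,-2.3,0],[-0.2,-3.4,0],[-0.5,-4.6,0],[-0.9,-5.6,0],[-1.4,-6.7,0],[-2,-7.7,0],[-2.7,-8.6,0]], twist=[[0,0,0],[0,0,0],[0,0,0],[0,0,0],[0,0,0],[0,0,0],[0,0,0],[0,0,0]], claw=[0,0,0,0,0,0,0,0])

```text
clock: 11.48
position: [431.9, -11.1, 87.5]
eef_rot: [-3.141, -0.0, 1.963]
contact_force: [1.6, 0.4, -0.6]
opening: -0.2
```

>>> servo_tool(slide=[[-0.7,-0.8,0],[-1.6,-1.6,0],[-2.5,-2.2,0],[-3.5,-2.8,0],[-3.5,-2.8,0],[-3.5,-2.8,0]], twist=[[0,0,0],[0,0,0],[0,0,0],[0,0,0],[0,0,0],[0,0,0]], claw=[0,0,0,0,0,0])

```text
clock: 11.98
position: [419.3, -54.3, 87.4]
eef_rot: [-3.141, -0.0, 1.961]
contact_force: [0.2, -0.2, -0.4]
opening: 0.1
```

```bash
python3 see.py k; python3 - <<'E'
from station import ctrl
import cv2
im=ctrl.capture("top");cv2.imwrite("pics/k_t.png",cv2.resize(im[140:380,190:430,::-1],None,fx=2.5,fy=2.5,interpolation=cv2.INTER_CUBIC))
E
```

```text
12.0333 [419.27521862 -54.34435942  87.40005151] [419.53449711 -53.68106226  87.38796573] [-3.14090328e+00 -5.71974095e-04  1.96184191e+00] [0.78887792 0.73103224 0.60268798] 0.30446154584268176 frame xy 54.83912649317659 -196.4029935649025
```

View pics/k_s.png

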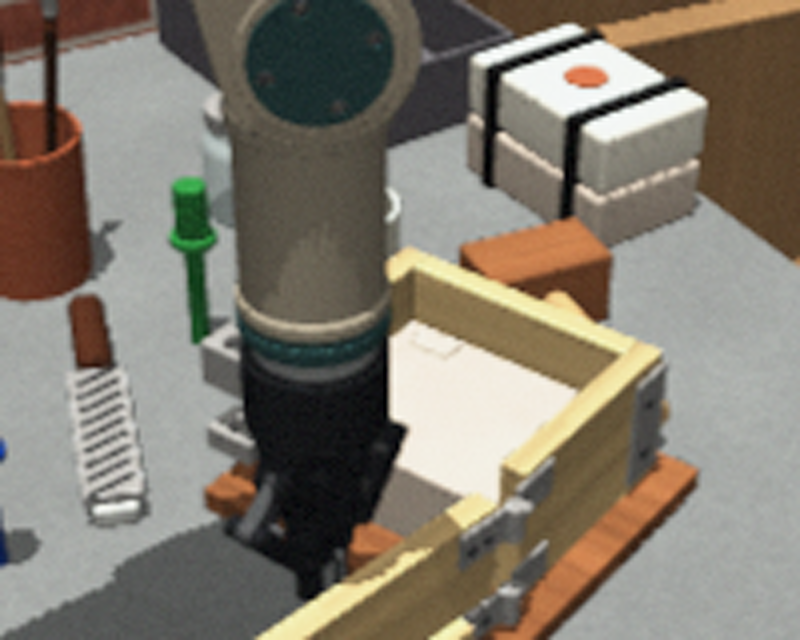

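View pics/k_t.png

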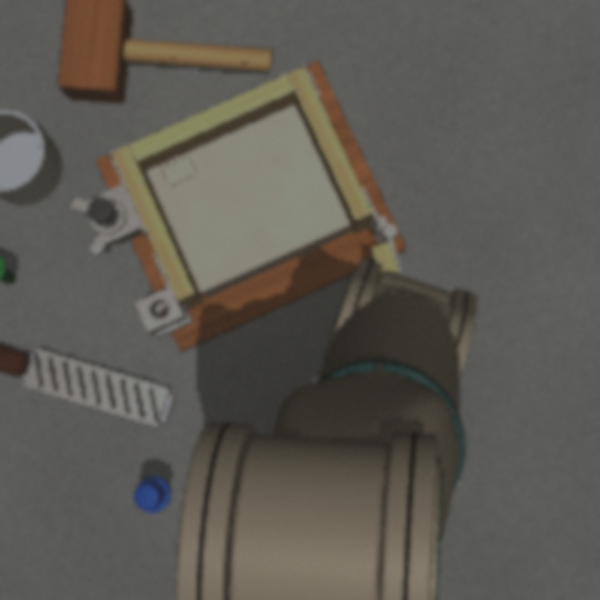

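View pics/k_w.png

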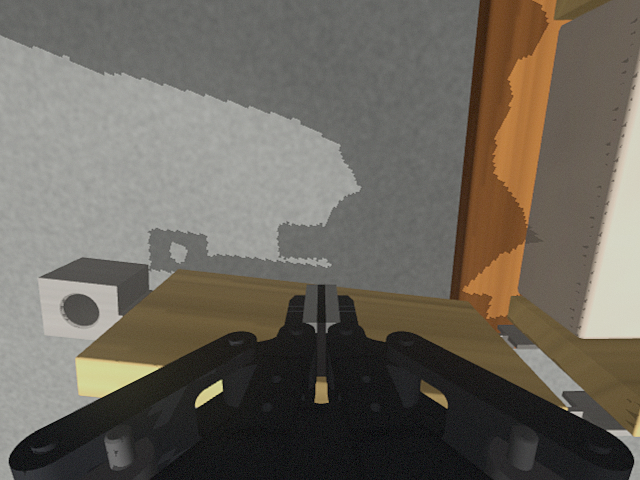

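```bash
python3 - <<'E'
from station import ctrl
from h import *
m=ctrl.camera_model("wrist")
c,sn=np.cos(F[2]),np.sin(F[2])
def inv(p): d=p[:2]-F[:2]; return np.array([c*d[0]+sn*d[1],-sn*d[0]+c*d[1]])
a=inv(back(m,(77,358),118));b=inv(back(m,(573,408),118));print(a,b)
v=a-b;print("theta",np.arctan2(-v[1],-v[0]))
n=a-[108,-92];print(np.hypot(*n), np.arctan2(-n[1],-n[0])+np.arctan2(22,206))
E
```

```text
[  62.05244637 -289.99401722] [ 85.64717167 -94.21925075]
theta 1.4508550635677038
203.2555252404307 1.4491600852734505
```

>>> servo_tool(slide=[[-0.4,-0.2,0],[-0.8,-0.3,0],[-1.2,-0.4,0],[-1.6,-0.5,0],[-1.9,-0.5,0],[-2.1,-0.5,0],[-2.1,-0.5,0],[-2.1,-0.5,0]], twist=[[0,0,0],[0,0,0],[0,0,0],[0,0,0],[0,0,0],[0,0,0],[0,0,0],[0,0,0]], claw=[0,0,0,0,0,0,0,0])

```text
clock: 12.8
position: [423.9, -75.2, 87.5]
eef_rot: [3.141, 0.001, 1.962]
contact_force: [-0.4, -0.3, 1.0]
opening: 0.2
```

>>> servo_tool(slide=[[1,0,0],[2,0,0],[3,0,-2],[3,0,-5],[3,0,-8],[3,0,-11],[3,0,-14],[3,0,-14]], twist=[[0,0,0],[0,0,0],[0,0,0],[0,0,0],[0,0,0],[0,0,0],[0,0,0],[0,0,0]], claw=[0,0,0,0,0,0,0,0])

```text
clock: 13.47
position: [414.5, -46.1, 231.8]
eef_rot: [3.133, 0.003, 1.964]
contact_force: [0.9, -0.2, 0.0]
opening: -0.1
```

```bash
python3 see.py l
```

```text
13.5167 [414.52943664 -46.13541672 231.84022788] [413.42717774 -45.84351543 229.77203997] [3.13565598e+00 1.50749619e-03 1.96489834e+00] [ 0.94791985  0.38224921 -0.25997882] 0.10924564636054668 frame xy 45.25679795076052 -199.03081964180626
```

View pics/l_w.png

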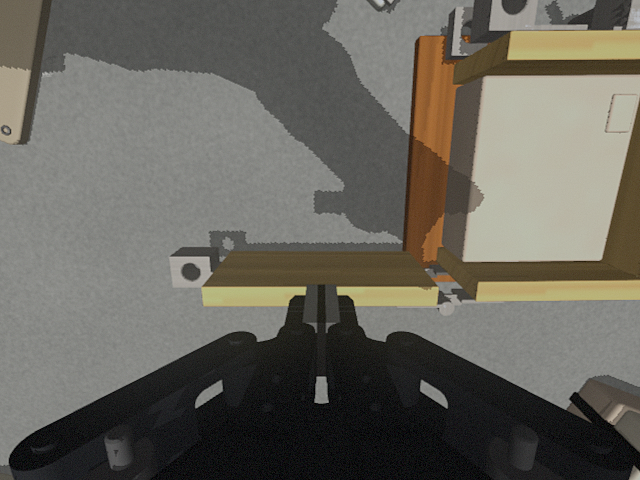

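The gate edge (203,287)–(437,287) runs square to the frame. I back the arm off to check everything.

>>> servo_tool(slide=[[0,0,-3],[0,-1,-6],[0,-2,-9],[0,-2,-12],[0,-2,-15],[0,-2,-15],[0,-2,-15]], twist=[[0,0,0],[0,0,0],[0,0,0],[0,0,0],[0,0,0],[0,0,0],[0,0,0]], claw=[0,0,0,0,0,0,0])

```text
clock: 14.15
position: [393.6, -54.0, 377.3]
eef_rot: [3.141, -0.0, 1.964]
contact_force: [-0.0, -0.2, -0.0]
opening: -0.2
```

```bash
python3 see.py n; python3 - <<'E'
from station import ctrl
from ov import *
im=ctrl.capture("top");cv2.imwrite("pics/n_t.png",im[:,:,::-1])
im=ctrl.capture("side");S=ctrl.camera_model("side")
cv2.imwrite("pics/n_s2.png",cv2.resize(im[170:250,230:330,::-1],None,fx=8,fy=8,interpolation=cv2.INTER_CUBIC))
print([(d['score'],d['at']) for d in ctrl.landmark_of("pin","side")],proj(S,fp(F,PT['notch'])),proj(S,fp(F,[-126,30,164])))
m=ctrl.camera_model("wrist")
E
```

```text
14.2 [393.62888901 -54.0444206  377.27369249] [392.75773071 -54.01951968 376.1889869 ] [-3.13967872e+00 -1.28431808e-03  1.96387237e+00] [-0.8245101  -0.5023969  -0.49067587] -0.04758367007737762 frame xy 44.86508785520306 -221.25512276438616
[(0.85, [179.6, 246.1]), (0.61, [187.1, 282.2]), (0.55, [234.5, 196.4])] [[281.9965939  186.64765463]] [[281.62016435 171.66141306]]
```

View pics/n_s2.png

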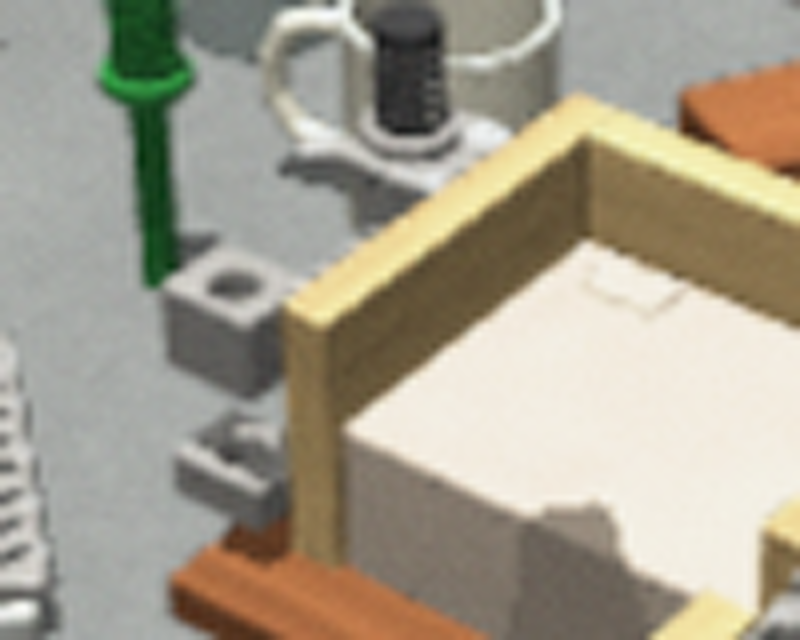

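View pics/n_w.png

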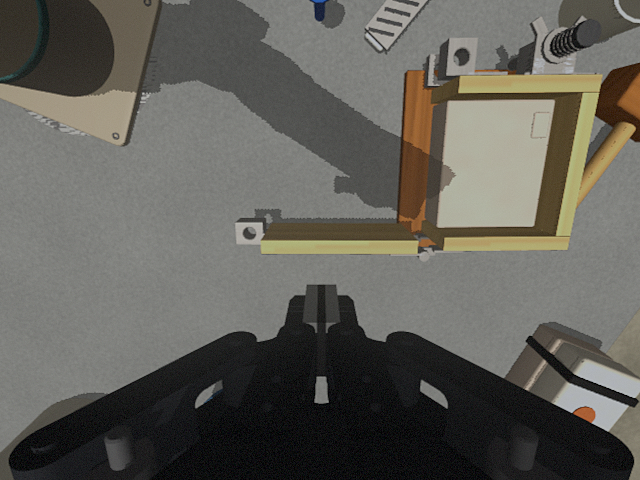

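View pics/n_t.png

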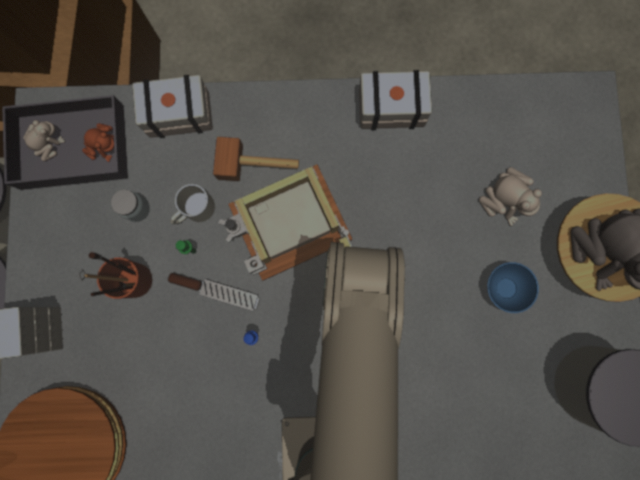

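The pin's collar sits at side pixel (281,186), where the notch should be at (282,187), and the pin is upright. The gate is square to the frame, and the bystanders are at the same pixels as in the first top view.

```bash
python3 -c "
from station import ctrl
print(ctrl.hand_in())"
```

```text
the job is handed in; nothing more can be done
None
```

I drew the steel pin straight up out of the latch, hung it in the notched bracket and let go. Then I pushed the gate open from the inside with the shut fingers. I handed the job in at about 14 s of the 51 s allowed.

**Last checks:**
- **Pin:** it stands upright in the fork. Its collar shows at side pixel (281,186), against a predicted notch at (282,187), and I felt about 5 N of contact as the collar came down. The network's top-scored pin in that view was the green look-alike; its second hit, at (282,187), matched the notch.
- **Gate:** the wrist picture shows the gate's edge parallel to the frame's end wall, so it is open about 1.57 rad by eye. I put a number on the angle only before the final push, when it was 1.45 rad.
- **Other things:** the mug, rasp, mallet, jar, tool pot, bowl, frog and both look-alike pins are where they were in the first top view. The arm is clear of everything, and the force readings I saw stayed below 7 N.

**What disagreed:**
- The wrist camera put the wall opposite the gate about 6 mm nearer the gate than the stated width gives. It had no bearing on the job.
- My first frame fit was about 2 mm off, and I corrected it from the wrist view before grasping.

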